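# Set the hold-down screw of a sample stage

### The job

Push the sample carrier fully home against the stop of the sample stage. Then turn the big wing screw on top of the bridge clockwise (seen from above) until it bottoms, and back it off a quarter turn, leaving the carrier home. Do not knock over the two small amber vials beside the stage.

Things in the scene. Friction and masses are not known exactly. Their poses are not given: they have to be found in the camera images.
- stage: Sample stage, fixed to the table: a dark steel base plate 200 x 150 x 12 mm with a grey bridge across it (142 mm long along y, 40 mm wide, top 70 mm above the table). Origin on the table, exactly under the screw's axis; z up, x along the carrier's slide: the carrier goes in along +x towards an aluminium stop block at the +x end of the base and sticks out at the -x end. The yaw differs between starts.
- carrier (a joint): How far the carrier is out, m: 0 = fully home against the stop, 0.07 = furthest out. The carrier is a flat aluminium slide (78 mm wide, 10 mm thick, captive between two guides under the bridge) that carries a white sample disc in a steel ring. It stays where it is left; about 2.5 N moves it. Its only handle is an upright grey tab at its outer end.
- carrier_tab (a point): Centre of the upright grey tab at the carrier's outer end, 60 mm above the table. The tab is 60 mm wide (along the stage's y), 10 mm thick (along the stage's x) and stands from 18 to 80 mm above the table. With the carrier home it is 80 mm from the screw's axis, on the stage's -x side. Push on its outer face.
- thumbscrew (a joint): Turn of the screw, rad, growing as it is turned clockwise seen from above (tightening). It bottoms on a hard stop at 5.6; 0 is the loosest end. At 0 (and at each half turn from it) the two wings lie along the stage's x axis. About 0.14 N m of friction turns it and holds it where it is left. It does not rise or sink as it turns.
- screw_axis (a point): Point on the screw's upright axis, fixed to the stage, half-way up the wings, 95 mm above the table. The screw is black, with a hub 34 mm in diameter (top 112 mm above the table) and two opposite straight wings, 136 mm from tip to tip, 8 mm thick, from 80 to 110 mm above the table. The bridge, 70 mm high, lies under the wings; otherwise the space around and above them is free, so that a fingertip can push a wing right round.
- vial_a: Small amber glass vial with a steel cap, 38 mm in diameter, 72 mm high, standing loose on the table beside the stage on its +y side. Origin at the centre of its foot, z up.
- vial_b: The same kind of vial on the stage's -y side.

How it is judged:
By the outcome, as a careful person would: the job done as asked, in the order asked, and still so for the second after the job is handed in, with the robot touching nothing.
It also fails if it takes over 70 s, if anything falls off the work surface, if the arm or the gripper's body presses on something with over 40 N, if the wrist force passes 120 N, or if a joint passes its speed limit or range.

### The arm

A 7-joint arm with a two-finger parallel gripper is mounted at the origin on the work surface. World frame = base frame: x ahead of the robot, y to its left, z up, the work surface at z = 0. Lengths are in m, angles in rad, forces in N, time in s.
With the tool pointing down it reaches from about 0.4 to 0.875 m from the base axis. Payload 19.3 kg.
Tool frame: the origin (TCP) lies between the finger pads; the fingertips stand bot.tcp_to_tips ahead of it and the grasp point (between the pads) lies 3 mm ahead of it (bot.tcp_to_tips is the distance from the TCP to the fingertips, in m); x points along the fingers, y is the direction in which the jaws open and shut, and the axes are right-handed (so a half turn about x gives the same grasp; the last joint's range is limited). The gripper opens to 85 mm and grips with 20 to 120 N. Pads are 22 mm wide; open, the fingers measure 114 mm over their backs; the gripper's body (76 mm by 85 mm) begins 54 mm behind the grasp point. The pads swing forward as they close: fully open they stand 13 mm farther back than shut.
Start: joints at [-1.174, 0.521, -0.036, 1.599, 0.021, 1.021, -0.113], TCP at [0.281, 0.558, 0.253] pointing down, gripper open.
Joint ranges: [-2.91, 2.91], [-0.3, 2.13], [-1.5, 1.42], [0.17, 2.43], [-1.26, 4.41], [0.16, 1.93], [-2.52, 2.52]. Speed limits (rad/s): [1.89, 1.89, 2.39, 2.39, 3.01, 3.01, 3.01].

### API

Orientations are given as [roll, pitch, yaw] about the fixed x, y, z axes, in that order (R = Rz(yaw) Ry(pitch) Rx(roll)).
In Python, from workcell import bot, eyes gives the robot as it stands. The module is installed in compiled form; this text tells all that it offers.
- The arm moves only by the tool step_arm, never from a script. Its argument "targets" is a list that holds one entry, the list of rows, each a list of 7 numbers: the shift along the tool's x, y, z in cm, then the turn, a rotation vector about the tool's x, y, z in rad, then the opening, from 0 (shut) to 1 (fully open). A call has 1 to 10 rows; each row is the pose to reach, as a shift and turn from the pose measured when the call began, along the tool's axes at that moment; what a row does not reach only later rows make up. A row lasts 1/10 s, in which the tool goes at most 50 mm and 8.59 degrees, less where a joint would pass 70% of its speed; a pose out of reach is approached as far as the arm can. A call with a gripper value outside its range is refused whole. The fingers move at their own pace and stop on an object; "grip_force" is the grip in N (left out, the last holds). Time passes only in rows, so rows that repeat a pose let the fingers close. It gives the time, the measured TCP pose, the force and the opening at its end, in the units of the state.
- bot.observe(): the state, without advancing time (a new reading comes with each control period).
- eyes.grab_frame(name): name is "scene" or "top" or "wrist"; returns the picture (480x640x3 uint8, red, green, blue); there is no depth.
- eyes.get_calibration(name): a dict with "fx", "fy", "cx", "cy" (pixels), "camera_from_world" (4x4, takes a point from world to camera coordinates); the wrist camera has in their place "hand_eye" (4x4, takes a point from camera to tool coordinates, whose origin is the TCP and whose axes are the tool frame's). Camera axes: x right, y down, z forward; pixel columns grow to the right and rows downward; lengths in m; the calibration is good to about 2 mm. A picture is of the moment at which its call begins: read the wrist's pose just before it. get_calibration takes no time and is no camera call.
- bot.job_done(): hands the job in, once; it reports no verdict.
The state is a dict: "clock": time; "qpos": joint angles; "qd": joint speeds; "joint_efforts": joint torques, N m; "position": TCP position; "tool_rot": TCP orientation; "force": force on the tool from outside, world axes, zero at the start; "moment": the same for the moment, N m; "grip_width": finger opening in m.
Only numpy, scipy, OpenCV 4.12 (cv2) and the standard library are available. Lean on these libraries where they do the work, as an engineer would, in place of code of your own. Each camera call takes 0.05 s, during which the arm holds its last target.

## Working session

There is one attempt and no reset: what is moved stays moved. The work goes in short steps, Python scripts to look and compute and a tool call to move; the robot and the scene stay as the last step left them, time stands still between calls to the robot, and variables do not carry over. Pictures are saved under pics/ and viewed, and the job is handed in when it is done.

Besides the shell and the picture viewer there is one more tool, called after "Call:" as name(argument=value, ...) on one line, values as JSON. step_arm: Moves the arm, as the interface text tells. Its arguments: {"type":"object","properties":{"targets":{"type":"array","items":{"type":"array","items":{"type":"array","items":{"type":"number"}}}},"grip_force":{"type":"number"}},"required":["targets"]}

```bash
mkdir -p pics
python3 - <<'E'
from workcell import bot, eyes
import cv2, numpy as np
print(bot.observe()); print(bot.tcp_to_tips)
for n in ("scene","top"):
    im=eyes.grab_frame(n); cv2.imwrite(f"pics/{n}0.png",im[:,:,::-1])
for n in ("scene","top","wrist"):
    print(n,{k:(np.round(v,4).tolist() if hasattr(v,'__len__') else v) for k,v in eyes.get_calibration(n).items()})
E
```

```text
{'clock': 0.0, 'qpos': array([-1.17416643,  0.52201099, -0.0363543 ,  1.60000127,  0.02122408,
        1.02107267, -0.11280304]), 'qd': array([-0.00113792,  0.00069689,  0.00036439, -0.00133892,  0.00109449,
       -0.00184174,  0.00141991]), 'joint_efforts': array([-1.75703855e-03, -9.27100754e+01,  1.97935089e+00, -3.69936204e+01,
        1.78254145e-02,  8.22803500e-03,  6.67732451e-06]), 'position': array([0.28117186, 0.55784239, 0.25272971]), 'tool_rot': array([-1.49385293,  1.56968987, -1.96066005]), 'force': array([-0.27194538,  0.68469589,  1.16932734]), 'moment': array([-0.03072014,  0.0096081 , -0.00068182]), 'grip_width': 0.08554192959260085}
0.022
scene {'fx': 480.2333791432646, 'fy': 480.2333791432646, 'cx': 322.28974189641957, 'cy': 255.30198890482148, 'camera_from_world': [[-0.0251, 0.9996, -0.0121, -0.1205], [0.6933, 0.0087, -0.7206, -0.3392], [-0.7202, -0.0265, -0.6932, 1.1701], [0.0, 0.0, 0.0, 1.0]]}
top {'fx': 451.14418135035663, 'fy': 451.14418135035663, 'cx': 320.9629095794073, 'cy': 233.2328765841247, 'camera_from_world': [[-0.0145, -0.9998, -0.015, 0.1544], [-0.996, 0.0158, -0.0878, 0.6035], [0.088, 0.0137, -0.996, 0.6765], [0.0, 0.0, 0.0, 1.0]]}
wrist {'fx': 388.835912601942, 'fy': 388.835912601942, 'cx': 316.415981973621, 'cy': 234.43767049804734, 'hand_eye': [[-0.0006, -0.3131, 0.9497, -0.1216], [1.0, 0.0007, 0.0009, 0.0], [-0.0009, 0.9497, 0.3131, -0.0802], [0.0, 0.0, 0.0, 1.0]]}
```

View pics/scene0.png

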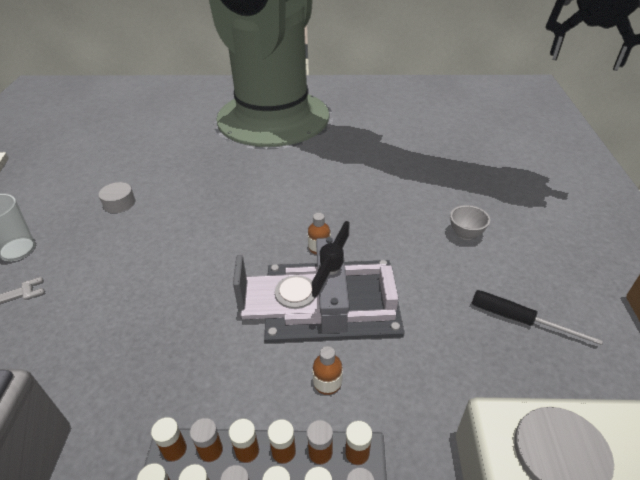

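View pics/top0.png

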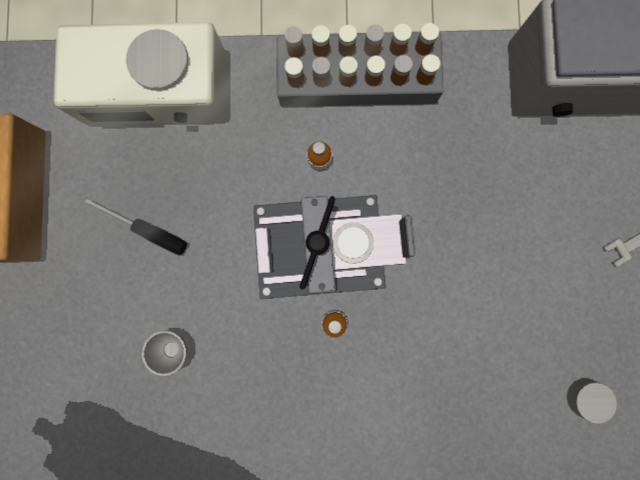

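The scene view shows the stage with its stop at world +y (scene picture right) and the carrier tab at (240,282). In the top view the hub is near (317,243), the wing tips near (332,199) and (304,287), the tab near (408,236), and the vials near (319,153) and (334,324). Next I'll measure these properly.

```bash
cat > h.py <<'E'
import numpy as np, cv2
from workcell import bot, eyes
from scipy.spatial.transform import Rotation as R
def cal(n):
    c=eyes.get_calibration(n); return c
def Tcam(n,st=None):
    c=cal(n)
    K=np.array([[c['fx'],0,c['cx']],[0,c['fy'],c['cy']],[0,0,1]])
    if 'camera_from_world' in c: T=np.linalg.inv(c['camera_from_world'])
    else:
        P=np.eye(4);P[:3,:3]=R.from_euler('xyz',st['tool_rot']).as_matrix();P[:3,3]=st['position'];T=P@c['hand_eye']
    return K,T
def ray(n,uv,st=None):
    K,T=Tcam(n,st); d=T[:3,:3]@np.linalg.inv(K)@np.array([uv[0],uv[1],1.]); return T[:3,3],d/np.linalg.norm(d)
def onz(n,uv,z,st=None):
    o,d=ray(n,uv,st); return o+d*(z-o[2])/d[2]
def tri(rs):
    A=np.zeros((3,3));b=np.zeros(3)
    for o,d in rs:
        M=np.eye(3)-np.outer(d,d);A+=M;b+=M@o
    p=np.linalg.solve(A,b);return p,[np.linalg.norm((np.eye(3)-np.outer(d,d))@(p-o)) for o,d in rs]
def proj(n,p,st=None):
    K,T=Tcam(n,st);q=np.linalg.inv(T)@np.append(p,1);q=K@q[:3];return q[:2]/q[2]
E
python3 - <<'E'
import cv2
for n,(x0,x1,y0,y1) in {'scene':(220,420,190,410),'top':(240,440,130,350)}.items():
    im=cv2.imread(f'pics/{n}0.png')[y0:y1,x0:x1]
    cv2.imwrite(f'pics/{n}0z.png',cv2.resize(im,None,fx=2.7,fy=2.7,interpolation=cv2.INTER_CUBIC))
E
```

```text
(no output)
```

View pics/scene0z.png

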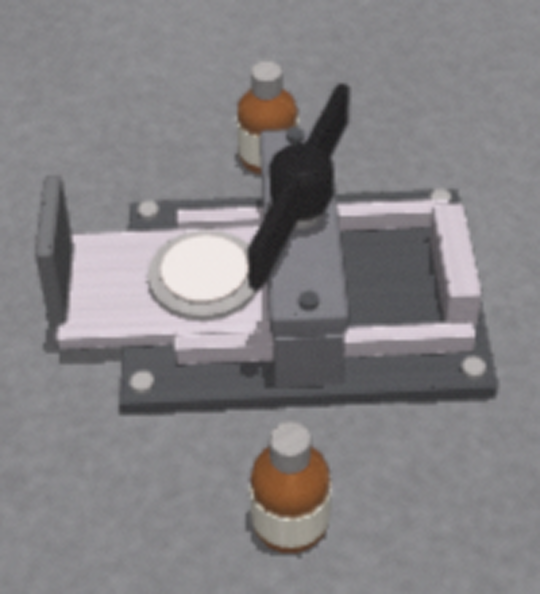

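View pics/top0z.png

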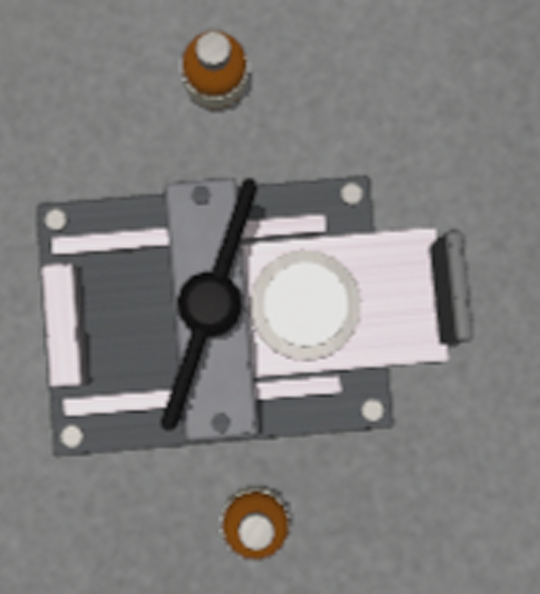

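Run:
```python
from h import *
Z=2.7
t=lambda x,y:((x-.85)/Z+240,(y-.85)/Z+130); s=lambda x,y:((x-.85)/Z+220,(y-.85)/Z+190)
# black mask
for n,w in (('top',(280,360,185,300)),('scene',(295,365,215,310))):
    im=cv2.imread(f'pics/{n}0.png'); m=(im.max(2)<38).astype(np.uint8)
    x0,x1,y0,y1=w; mm=np.zeros_like(m);mm[y0:y1,x0:x1]=m[y0:y1,x0:x1]
    nn,l,st,c=cv2.connectedComponentsWithStats(mm);i=1+np.argmax(st[1:,4]);print(n,st[i],c[i])
    cs,_=cv2.findContours((l==i).astype(np.uint8),0,2);print(' minrect',cv2.minAreaRect(cs[0]))
    ys,xs=np.where(l==i);print(' top',xs[ys==ys.min()].mean(),ys.min(),'bot',xs[ys==ys.max()].mean(),ys.max())
print('bolts z=.014')
B=[onz('top',t(*p),0.014) for p in [(55,219),(351,193),(71,436),(373,410)]]
Bs=[onz('scene',s(*p),0.014) for p in [(441,195),(148,208),(474,366),(141,380)]]
for b in B:print(np.round(b,4))
for b in Bs:print(np.round(b,4))
for nm,a,b in [('hubtop',(210,303),(303,170)),('tabtop far',(455,234),(54,180)),('tabtop near',(461,340),(45,252)),('wing far',(250,182),(343,88)),('bridge boltA',(201,195),(309,299)),('capA',(214,48),(290,441)),('capB',(257,531),(266,73))]:
    pa=t(*a);pb=s(*b)
    if 0: pass
    p,e=tri([ray('top',pa),ray('scene',pb)]);print(nm,np.round(p,4),np.round(e,4))
```

```text
top [300 197  35  92 636] [317.24685535 242.87578616]
 minrect ((317.0655212402344, 242.50875854492188), (22.599994659423828, 94.43097686767578), 7.594643592834473)
 top 332.0 197 bot 302.0 288
scene [317 257  25  31 194] [330.04639175 268.01546392]
 minrect ((327.3902893066406, 269.7792663574219), (12.034990310668945, 37.33747100830078), 46.46879959106445)
 top 340.0 257 bot 318.0 287
bolts z=.014
[0.6446 0.2425 0.014 ]
[0.6572 0.0668 0.014 ]
[0.5167 0.2334 0.014 ]
[0.5293 0.0571 0.014 ]
[0.5164 0.2327 0.014 ]
[0.5297 0.0566 0.014 ]
[0.6455 0.2417 0.014 ]
[0.6576 0.0653 0.014 ]
hubtop [0.5872 0.1497 0.1012] [0.0004 0.0004]
tabtop far [0.6183 0.0267 0.1226] [0.0009 0.0009]
tabtop near [0.5694 0.0032 0.017 ] [0.002 0.002]
wing far [0.6345 0.1484 0.1971] [0.0196 0.0196]
bridge boltA [0.6486 0.1539 0.0703] [0.0002 0.0002]
capA [0.7313 0.1458 0.0672] [0.0001 0.0001]
capB [0.4668 0.1265 0.0673] [0.0001 0.0001]
```

Run:
```python
from h import *
Z=2.7
t=lambda x,y:((x-.85)/Z+240,(y-.85)/Z+130); s=lambda x,y:((x-.85)/Z+220,(y-.85)/Z+190)
for nm,a,b in [('tabtop +x end',(455,234),(45,254)),('tabtop -x end',(461,340),(54,182)),('wing +x tip top',(250,182),(257,247)),('wing -x tip',(168,426),(342,88)),('hubtop',(210,303),(302,165))]:
    pa=t(*a);pb=s(*b)
    p,e=tri([ray('top',pa),ray('scene',pb)]);print(nm,np.round(p,4),np.round(e,4))
print(onz('top',t(210,303),.112),onz('scene',s(302,165),.112))
a,b=onz('top',t(250,182),.11),onz('top',t(168,426),.11);print('tips',a,b,'len',np.linalg.norm(a-b),'ang',np.degrees(np.arctan2(*(a-b)[1::-1])),(a+b)/2)
a,b=onz('top',t(455,234),.08),onz('top',t(461,340),.08);print('tab',a,b)
st=bot.observe();print(R.from_euler('xyz',st['tool_rot']).as_matrix().round(3))
```

```text
tabtop +x end [0.6242 0.0174 0.0751] [0.0002 0.0002]
tabtop -x end [0.5673 0.0142 0.0715] [0.001 0.001]
wing +x tip top [0.6488 0.1281 0.1084] [0.0004 0.0004]
wing -x tip [0.5245 0.1712 0.1043] [0.0003 0.0003]
hubtop [0.587  0.1494 0.1045] [0.0001 0.0001]
[0.58645734 0.14905874 0.112     ] [0.59485317 0.14957928 0.112     ]
tips [0.64856403 0.127689   0.11      ] [0.52465186 0.17118725 0.11      ] len 0.13132525521270746 ang -19.343167814853256 [0.58660794 0.14943812 0.11      ]
tab [0.62363559 0.018103   0.08      ] [0.566904   0.01670989 0.08      ]
[[-0.     0.45   0.893]
 [-0.001  0.893 -0.45 ]
 [-1.    -0.001  0.   ]]
```

Bolts from both views agree within about 1 mm, giving the stage centre at (0.587, 0.1495) and yaw about 94.1°. The hub agrees with this. The tab centre is near y=0.016, so the carrier is about 54 mm out. The wing lies at -19.3° in the world, so the screw is at 1.98 or 5.12 rad.

```bash
cat >> h.py <<'E'
def go(x,y,z,yd):
    """shift (cm) and rotvec in tool frame to reach TCP (x,y,z), tool down, tool y at yd degrees"""
    st=bot.observe();Rm=R.from_euler('xyz',st['tool_rot']).as_matrix()
    a=np.radians(yd);yy=np.array([np.cos(a),np.sin(a),0]);xx=np.array([0,0,-1.]);G=np.c_[xx,yy,np.cross(xx,yy)]
    print('t',st['clock'],'pos',st['position'].round(4),'yd',np.degrees(np.arctan2(Rm[1,1],Rm[0,1])).round(2),'F',st['force'].round(2),'M',st['moment'].round(2),'w',round(st['grip_width'],4),'q7',st['qpos'][6].round(3))
    print('cm',(Rm.T@(np.array([x,y,z])-st['position'])*100).round(2),'rv',R.from_matrix(Rm.T@G).as_rotvec().round(3))
E
python3 -c "
from h import *
go(0.6005,-0.04,0.20,94.1)"
```

```text
t 0.1 pos [0.2811 0.5579 0.2528] yd 63.26 F [0.76 0.79 0.27] M [ 0.06 -0.06 -0.02] w 0.0853 q7 -0.113
cm [  5.32 -39.02  55.42] rv [-0.538 -0.     0.001]
```

Call:
step_arm(targets=[[[0, -3, 4.2, -0.05, 0, 0, 0], [0.5, -6, 8.4, -0.1, 0, 0, 0], [1, -9, 12.6, -0.15, 0, 0, 0], [1.5, -12, 16.8, -0.2, 0, 0, 0], [2, -15, 21, -0.25, 0, 0, 0], [2.5, -18, 25.2, -0.3, 0, 0, 0], [3, -21, 29.4, -0.35, 0, 0, 0], [3, -24, 33.6, -0.4, 0, 0, 0], [3, -27, 37.8, -0.45, 0, 0, 0], [3, -30, 42, -0.5, 0, 0, 0]]], grip_force=20)

```text
clock: 1.1
position: [0.5135, 0.1146, 0.223]
tool_rot: [-2.216, 1.57, -2.181]
force: [1.3, 0.3, -0.7]
grip_width: 0.0001
```

```bash
python3 -c "
from h import *
go(0.6005,-0.04,0.12,94.1)"
```

```text
t 1.1 pos [0.5135 0.1146 0.223 ] yd 92.03 F [ 1.28  0.34 -0.65] M [ 0.05 -0.03  0.04] w 0.0001 q7 1.249
cm [ 10.31 -15.75   8.16] rv [-0.036 -0.001  0.001]
```

Call:
step_arm(targets=[[[0, -4, 2, -0.04, 0, 0, 0], [0, -8, 4, -0.04, 0, 0, 0], [0, -12, 6, -0.04, 0, 0, 0], [1, -15.8, 8.2, -0.04, 0, 0, 0], [5, -15.8, 8.2, -0.04, 0, 0, 0], [9, -15.8, 8.2, -0.04, 0, 0, 0], [10.3, -15.8, 8.2, -0.04, 0, 0, 0], [10.3, -15.8, 8.2, -0.04, 0, 0, 0]]])

```text
clock: 1.9
position: [0.6, -0.0403, 0.1188]
tool_rot: [-2.968, 1.567, -2.893]
force: [-0.8, -0.0, 1.3]
grip_width: -0.0001
```

```bash
python3 -c "
from h import *
im=eyes.grab_frame('top');cv2.imwrite('pics/top1.png',im[:,:,::-1])
im=eyes.grab_frame('scene');cv2.imwrite('pics/scene1.png',im[:,:,::-1])
go(0.6005,-0.04,0.067,94.1)"
```

```text
t 2.0 pos [ 0.6016 -0.0403  0.1215] yd 94.34 F [-0.34  0.84  0.85] M [-0.03  0.05  0.06] w 0.0005 q7 1.597
cm [ 5.45  0.04 -0.11] rv [0.004 0.001 0.001]
```

View pics/scene1.png

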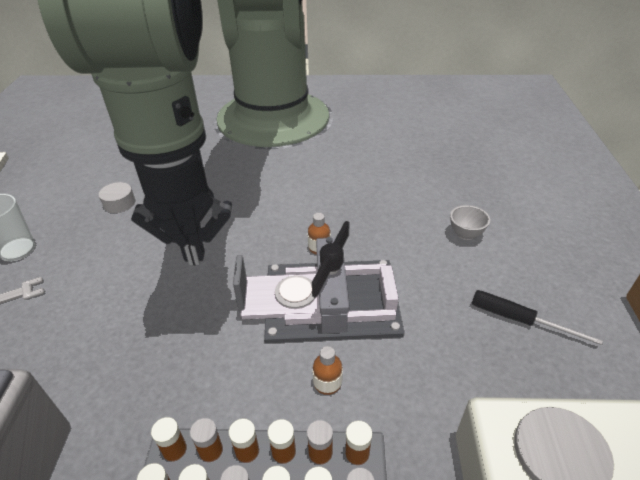

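View pics/top1.png

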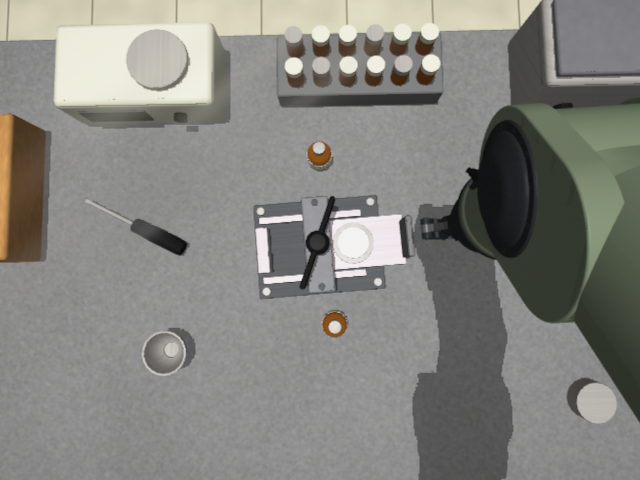

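The finger stands over the table about 40 mm outside the tab (top view: finger (433,228), tab (408,237)). I'll lower it and approach.

Call:
step_arm(targets=[[[3, 0, 0, 0, 0, 0, 0], [5.4, 0, 0, 0, 0, 0, 0], [5.4, 1, 0, 0, 0, 0, 0], [5.4, 2, 0, 0, 0, 0, 0], [5.4, 3, 0, 0, 0, 0, 0], [5.4, 4, 0, 0, 0, 0, 0], [5.4, 5, 0, 0, 0, 0, 0], [5.4, 5, 0, 0, 0, 0, 0]]])

```text
clock: 2.8
position: [0.598, 0.0116, 0.068]
tool_rot: [-0.254, 1.569, -0.177]
force: [-1.3, 0.4, -0.5]
grip_width: 0.0001
```

```bash
python3 -c "
from h import *
go(0.5946,0.045,0.067,94.1)"
```

```text
t 2.8 pos [0.598  0.0116 0.068 ] yd 94.45 F [-1.27  0.43 -0.5 ] M [-0.01  0.02 -0.01] w 0.0001 q7 1.514
cm [ 0.1   3.36 -0.08] rv [0.006 0.001 0.   ]
```

Call:
step_arm(targets=[[[0.1, 0.6, 0, 0, 0, 0, 0], [0.1, 1.2, 0, 0, 0, 0, 0], [0.1, 1.8, 0, 0, 0, 0, 0], [0.1, 2.4, 0, 0, 0, 0, 0], [0.1, 3.0, 0, 0, 0, 0, 0]]])

```text
clock: 3.3
position: [0.5958, 0.0419, 0.067]
tool_rot: [-0.249, 1.569, -0.172]
force: [2.2, -2.5, 2.5]
grip_width: 0.0002
```

```bash
python3 -c "
from h import *
im=eyes.grab_frame('top');cv2.imwrite('pics/top2.png',im[100:400,150:550,::-1])
go(0.5946,0.050,0.067,94.1)"
```

```text
t 3.35 pos [0.5957 0.0432 0.067 ] yd 94.51 F [ 2.18 -1.21  1.25] M [-0.27 -0.29 -0.03] w 0.0002 q7 1.466
cm [-0.    0.69 -0.05] rv [ 0.007  0.001 -0.   ]
```

View pics/top2.png

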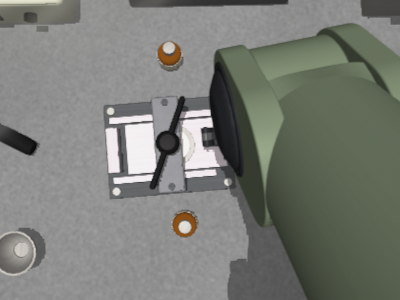

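The carrier has moved in. A dark gap still shows between its inner edge and the stop, near crop (124,150), so I'll push on slowly.

Call:
step_arm(targets=[[[0, 0.3, 0, 0, 0, 0, 0], [0, 0.5, 0, 0, 0, 0, 0], [0, 0.7, 0, 0, 0, 0, 0], [0, 0.9, 0, 0, 0, 0, 0]]])

```text
clock: 3.75
position: [0.5951, 0.0505, 0.067]
tool_rot: [-0.798, 1.569, -0.72]
force: [4.0, -17.9, 1.9]
grip_width: 0.0
```

Call:
step_arm(targets=[[[0, 0.2, 0, 0, 0, 0, 0], [0, 0.2, 0, 0, 0, 0, 0], [0, 0.2, 0, 0, 0, 0, 0]]])

```text
clock: 4.05
position: [0.5951, 0.0504, 0.067]
tool_rot: [-1.184, 1.567, -1.108]
force: [2.1, -12.5, 2.1]
grip_width: -0.0003
```

```bash
python3 -c "
from h import *
im=eyes.grab_frame('top');cv2.imwrite('pics/top3.png',cv2.resize(im[180:320,230:430,::-1],None,fx=4,fy=4,interpolation=2))
go(0.587,0.1495,0.2,70.7)"
```

```text
t 4.1 pos [0.5951 0.0504 0.067 ] yd 94.33 F [  1.47 -11.28   1.61] M [-2.31 -0.52 -0.03] w -0.0002 q7 1.449
cm [-13.33   9.89  -0.04] rv [0.413 0.002 0.003]
```

View pics/top3.png

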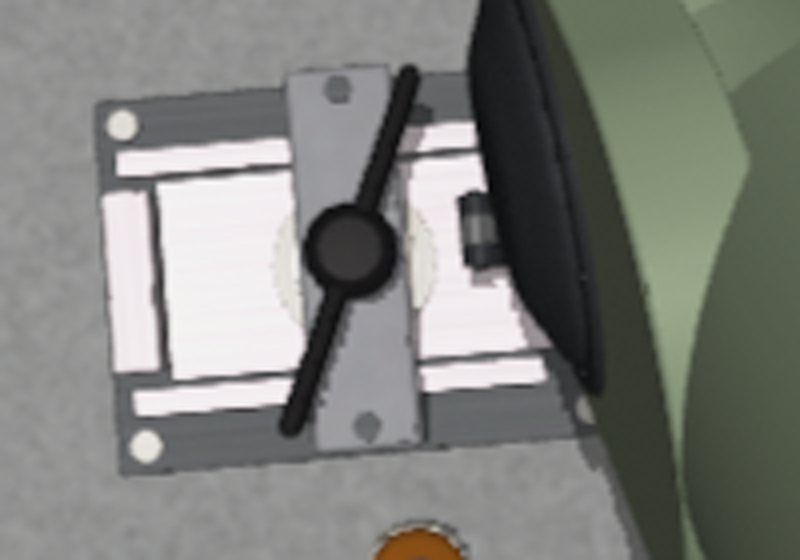

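The carrier is against the stop: 11–18 N of holding force without motion, TCP y=0.0504 against a predicted 0.050, and the ring centred under the bridge. Now I'll back off, rise, and go over the hub.

Call:
step_arm(targets=[[[0, -1, 0, 0, 0, 0, 0], [0, -2, 0, 0, 0, 0, 0], [-4, -2, 0, 0, 0, 0, 0], [-8, -2, 0, 0, 0, 0, 0], [-11, 0, 0, 0, 0, 0, 1], [-11, 4, 0, 0, 0, 0, 1], [-11, 8, 0, 0, 0, 0, 1], [-11, 9.9, 0, 0, 0, 0, 1], [-11, 9.9, 0, 0, 0, 0, 1]]])

```text
clock: 5.0
position: [0.5868, 0.1526, 0.1765]
tool_rot: [-1.108, 1.569, -1.028]
force: [-0.2, -0.2, 1.0]
grip_width: 0.0721
```

```bash
python3 -c "
from h import *
st=bot.observe()
im=eyes.grab_frame('wrist');cv2.imwrite('pics/w4.png',im[:,:,::-1])
print(proj('wrist',[0.587,0.1495,.112],st),[proj('wrist',[0.5935,0.061,.08],st)])
go(0.587,0.1495,0.105,94.1)"
```

```text
[310.3837492  268.55546768] [array([162.67348212, 246.1421169 ])]
t 5.05 pos [0.5871 0.1503 0.1765] yd 94.45 F [-0.01 -1.15 -0.73] M [ 0.01  0.03 -0.03] w 0.0791 q7 1.289
cm [ 7.15 -0.06 -0.03] rv [0.006 0.001 0.003]
```

View pics/w4.png

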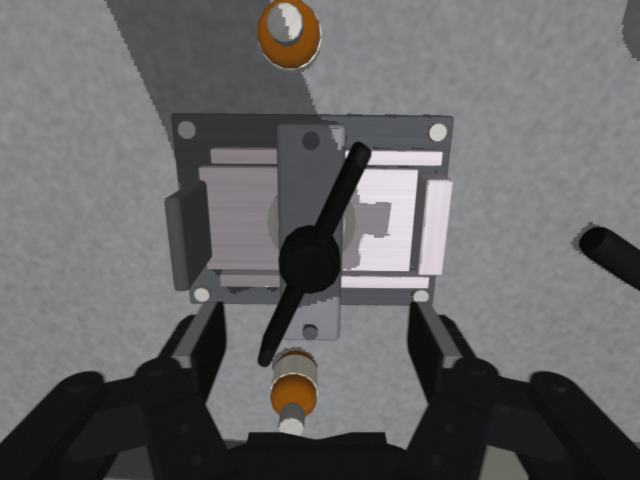

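```bash
python3 -c "
from h import *
st=bot.observe();print(st['position'])
B=[onz('wrist',p,.014,st) for p in [(187,130),(438,132),(421,296.5),(202,295.5)]]
for b in B:print(b.round(4))
print(np.mean(B,0))
for p in [(362,150),(265,360)]: print(onz('wrist',p,.11,st).round(4))
print(onz('wrist',(309,259),.112,st).round(4))
im=eyes.grab_frame('wrist');cv2.imwrite('pics/w5.png',cv2.resize(im[100:400,170:470,::-1],None,fx=2,fy=2,interpolation=2))
"
```

```text
[0.58711716 0.15034226 0.17650962]
[0.5306 0.0537 0.014 ]
[0.5179 0.2307 0.014 ]
[0.647  0.2398 0.014 ]
[0.6603 0.0625 0.014 ]
[0.58896127 0.14667265 0.014     ]
[0.5253 0.1671 0.11  ]
[0.6467 0.1255 0.11  ]
[0.5821 0.146  0.112 ]
```

View pics/w5.png

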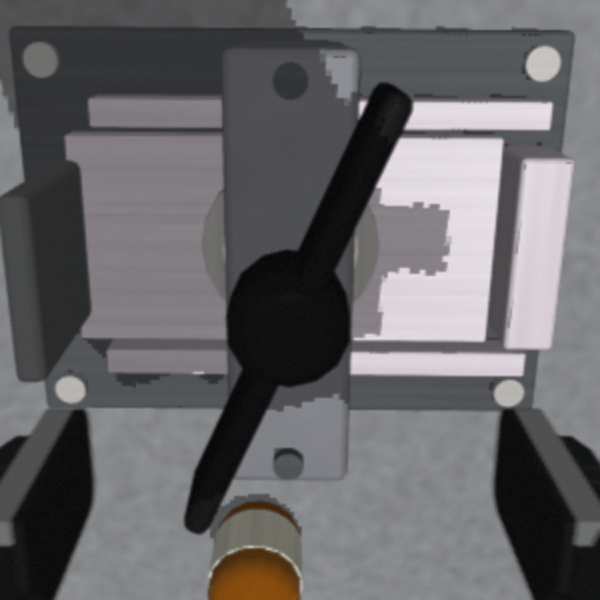

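Call:
step_arm(targets=[[[3, -0.1, -0.05, 0, 0, 0, 1], [5.5, -0.2, -0.05, 0, 0, 0, 1], [7.1, -0.2, -0.05, 0, 0, 0, 1], [7.1, -0.2, -0.05, 0, 0, 0, 1]]])

```text
clock: 5.5
position: [0.5862, 0.1446, 0.1036]
tool_rot: [-2.012, 1.565, -1.938]
force: [-1.0, -0.3, -0.1]
grip_width: 0.0851
```

```bash
python3 -c "
from h import *
for n in ('scene','wrist'):
  im=eyes.grab_frame(n);cv2.imwrite('pics/%s6.png'%n,im[:,:,::-1])
go(0.587,0.148,0.105,94.1)"
```

```text
t 5.6 pos [0.5874 0.1456 0.1059] yd 94.28 F [ 0.71  0.15 -0.43] M [ 0.06 -0.03 -0.01] w 0.0854 q7 1.288
cm [ 0.09  0.24 -0.02] rv [0.003 0.001 0.004]
```

View pics/wrist6.png

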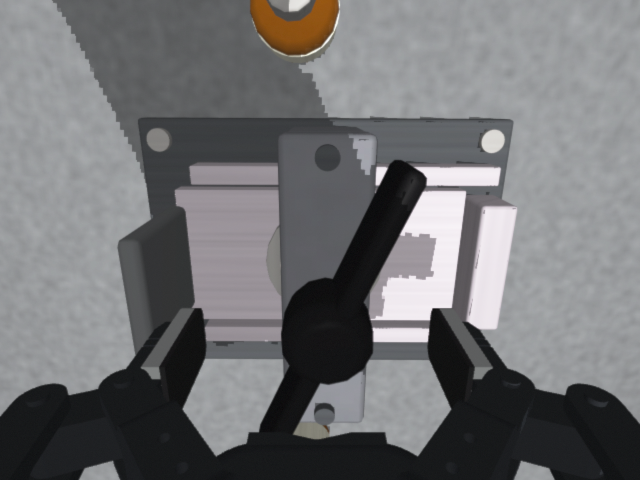

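View pics/scene6.png

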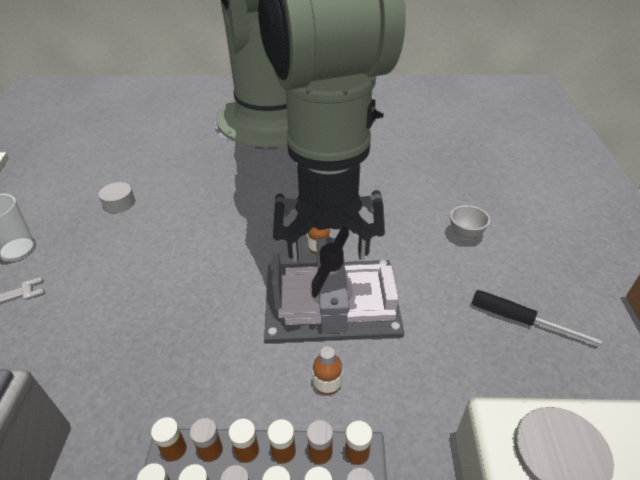

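The wrist view shows the pads straddling the hub (mid column about 317, hub about 327), so the hub is about 3.7 mm further along +y. That gives y≈0.1493, matching the top and scene value. I'll centre on it and close gently.

Call:
step_arm(targets=[[[0.2, 0.4, 0, 0, 0, 0, 1], [0.2, 0.4, 0, 0, 0, 0, 1], [0.2, 0.4, 0, 0, 0, 0, 0.55], [0.2, 0.4, 0, 0, 0, 0, 0.45], [0.2, 0.4, 0, 0, 0, 0, 0.45], [0.2, 0.4, 0, 0, 0, 0, 0.45]]], grip_force=20)

```text
clock: 6.2
position: [0.5871, 0.1496, 0.104]
tool_rot: [-1.323, 1.567, -1.249]
force: [-0.0, 0.5, -0.5]
grip_width: 0.0381
```

```bash
python3 -c "
from h import *
for n in ('wrist',):
  im=eyes.grab_frame(n);cv2.imwrite('pics/%s7.png'%n,im[:,:,::-1])
go(0.587,0.1495,0.104,94.1)"
```

```text
t 6.25 pos [0.5871 0.1495 0.1039] yd 94.27 F [-0.14  0.05  0.27] M [0.01 0.02 0.02] w 0.0382 q7 1.282
cm [-0.01 -0.   -0.01] rv [0.003 0.001 0.004]
```

View pics/wrist7.png

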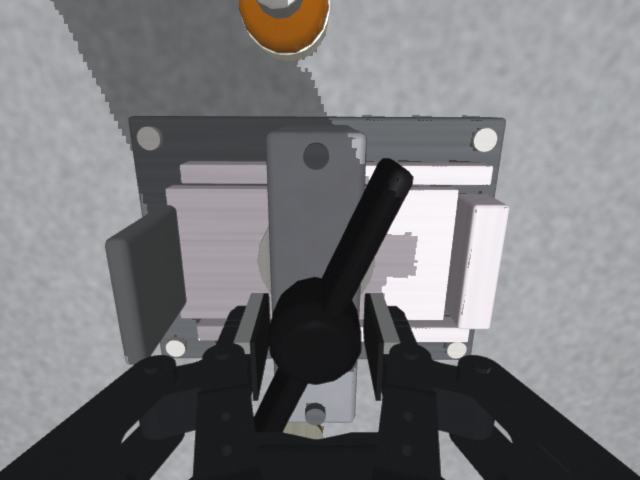

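Pads are symmetric on both sides of the hub with zero force. I'll close and turn a first 0.4 rad.

Call:
step_arm(targets=[[[0, 0, 0, 0, 0, 0, 0], [0, 0, 0, 0, 0, 0, 0], [0, 0, 0, 0, 0, 0, 0], [0, 0, 0, 0.05, 0, 0, 0], [0, 0, 0, 0.1, 0, 0, 0], [0, 0, 0, 0.15, 0, 0, 0], [0, 0, 0, 0.2, 0, 0, 0], [0, 0, 0, 0.25, 0, 0, 0], [0, 0, 0, 0.3, 0, 0, 0]]], grip_force=30)

```text
clock: 7.15
position: [0.5872, 0.1489, 0.1042]
tool_rot: [-1.069, 1.566, -1.297]
force: [-1.5, -3.3, 4.9]
grip_width: 0.0328
```

```bash
python3 -c "
from h import *
for n in ('top','wrist'):
  im=eyes.grab_frame(n);cv2.imwrite('pics/%s8.png'%n,im[:,:,::-1])
go(0.587,0.1495,0.104,94.1)"
```

```text
t 7.25 pos [0.5872 0.1489 0.1042] yd 76.96 F [-0.56 -3.82  4.9 ] M [-0.83  0.33 -0.1 ] w 0.0328 q7 1.049
cm [ 0.02  0.05 -0.03] rv [-0.299  0.002  0.005]
```

View pics/wrist8.png

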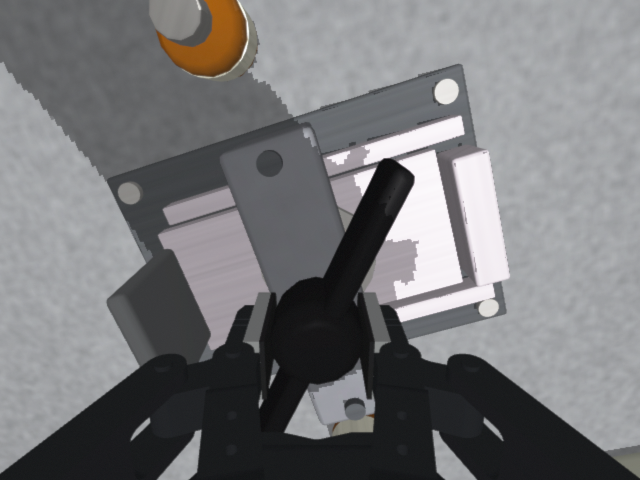

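The wing keeps its place between the pads while the stage turned in view, so the screw follows without slip. I'll continue clockwise.

Call:
step_arm(targets=[[[0, 0, 0, 0.06, 0, 0, 0], [0, 0, 0, 0.12, 0, 0, 0], [0, 0, 0, 0.18, 0, 0, 0], [0, 0, 0, 0.24, 0, 0, 0], [0, 0, 0, 0.3, 0, 0, 0], [0, 0, 0, 0.36, 0, 0, 0], [0, 0, 0, 0.42, 0, 0, 0]]])

```text
clock: 7.95
position: [0.5872, 0.1489, 0.1042]
tool_rot: [-0.672, 1.566, -1.322]
force: [-0.7, -1.5, 0.6]
grip_width: 0.0327
```

```bash
python3 -c "
from h import *
for n in ('wrist',):
  im=eyes.grab_frame(n);cv2.imwrite('pics/%s9.png'%n,im[:,:,::-1])
go(0.587,0.1495,0.104,94.1)"
```

```text
t 8.0 pos [0.5871 0.1489 0.1042] yd 52.54 F [-1.43 -0.74  2.78] M [-0.31  0.19  0.04] w 0.0329 q7 0.722
cm [ 0.02  0.04 -0.05] rv [-0.725  0.003  0.005]
```

View pics/wrist9.png

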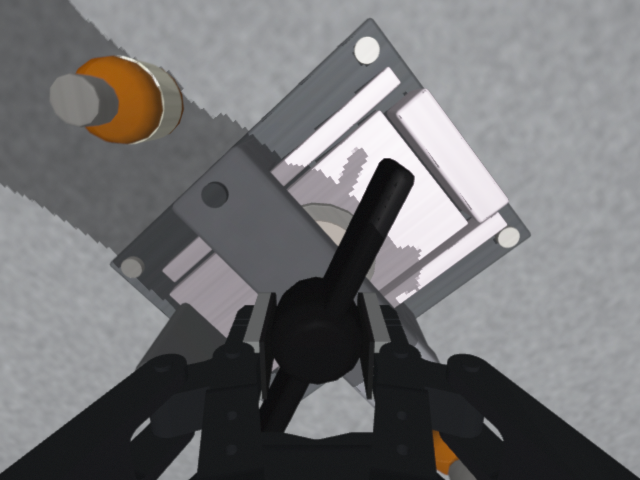

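The wing has passed -46.8°, the bottomed direction, without stopping. So the start was 1.98 and it is now about 2.71, with about 2.89 rad to go.

Call:
step_arm(targets=[[[0, 0, 0, 0.12, 0, 0, 0], [0, 0, 0, 0.24, 0, 0, 0], [0, 0, 0, 0.36, 0, 0, 0], [0, 0, 0, 0.48, 0, 0, 0], [0, 0, 0, 0.6, 0, 0, 0], [0, 0, 0, 0.72, 0, 0, 0], [0, 0, 0, 0.84, 0, 0, 0], [0, 0, 0, 0.96, 0, 0, 0], [0, 0, 0, 1.08, 0, 0, 0], [0, 0, 0, 1.2, 0, 0, 0]]])

```text
clock: 9.0
position: [0.5871, 0.1489, 0.1043]
tool_rot: [0.496, 1.566, -1.361]
force: [0.9, -1.4, 0.1]
grip_width: 0.0327
```

```bash
python3 -c "
from h import *
go(0.5871,0.1490,0.104,-70)"
```

```text
t 9.0 pos [0.5871 0.1489 0.1043] yd -16.41 F [ 0.95 -1.35  0.09] M [-0.13  0.44  0.18] w 0.0327 q7 -0.196
cm [ 0.03 -0.   -0.01] rv [ 0.935  0.003 -0.004]
```

Call:
step_arm(targets=[[[0, 0, 0, 0.12, 0, 0, 0], [0, 0, 0, 0.24, 0, 0, 0], [0, 0, 0, 0.36, 0, 0, 0], [0, 0, 0, 0.48, 0, 0, 0], [0, 0, 0, 0.6, 0, 0, 0], [0, 0, 0, 0.72, 0, 0, 0], [0, 0, 0, 0.84, 0, 0, 0], [0, 0, 0, 0.96, 0, 0, 0], [0, 0, 0, 1.08, 0, 0, 0], [0, 0, 0, 1.2, 0, 0, 0]]])

```text
clock: 10.0
position: [0.5871, 0.149, 0.1043]
tool_rot: [1.68, 1.566, -1.38]
force: [0.1, -1.3, 0.4]
grip_width: 0.0328
```

```bash
python3 -c "
from h import *
im=eyes.grab_frame('wrist');cv2.imwrite('pics/w10.png',im[:,:,::-1])
print(bot.observe()['qpos'].round(2))
go(0.5871,0.1490,0.104,-113)"
```

```text
[-0.86  0.87  0.82  1.79 -0.81  0.86 -1.15]
t 10.05 pos [0.5871 0.149  0.1042] yd -85.8 F [-1.04 -0.77  6.11] M [ 0.42  0.27 -0.05] w 0.0326 q7 -1.148
cm [ 0.02 -0.   -0.  ] rv [ 0.475 -0.002 -0.005]
```

View pics/w10.png

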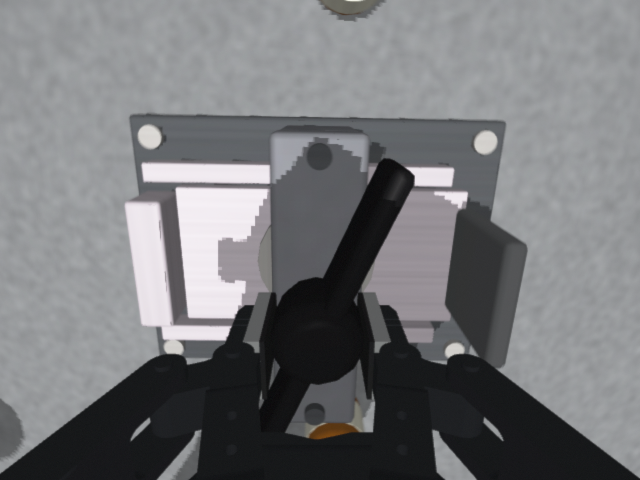

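Half a turn done: the wing matches its first pose, so the screw is at about 5.12. I'll approach the stop slowly.

Call:
step_arm(targets=[[[0, 0, 0, 0.06, 0, 0, 0], [0, 0, 0, 0.12, 0, 0, 0], [0, 0, 0, 0.18, 0, 0, 0], [0, 0, 0, 0.24, 0, 0, 0], [0, 0, 0, 0.3, 0, 0, 0], [0, 0, 0, 0.36, 0, 0, 0], [0, 0, 0, 0.4, 0, 0, 0]]])

```text
clock: 10.75
position: [0.5871, 0.149, 0.1042]
tool_rot: [2.062, 1.566, -1.405]
force: [-1.4, -1.1, 3.4]
grip_width: 0.0329
```

```bash
python3 -c "
from h import *
go(0.5871,0.1490,0.104,-113)"
```

```text
t 10.75 pos [0.5871 0.149  0.1042] yd -108.65 F [-1.36 -1.06  3.37] M [0.29 0.01 0.12] w 0.0329 q7 -1.476
cm [0.02 0.   0.  ] rv [ 0.076 -0.003 -0.004]
```

Call:
step_arm(targets=[[[0, 0, 0, 0.02, 0, 0, 0], [0, 0, 0, 0.04, 0, 0, 0], [0, 0, 0, 0.06, 0, 0, 0], [0, 0, 0, 0.08, 0, 0, 0]]])

```text
clock: 11.15
position: [0.5871, 0.149, 0.1042]
tool_rot: [2.136, 1.566, -1.412]
force: [-0.5, -1.1, 1.9]
grip_width: 0.0332
```

```bash
python3 -c "
from h import *
print(bot.observe()['joint_efforts'].round(2))
go(0.5871,0.1490,0.104,-113)"
```

```text
[-6.000e-02 -9.290e+01  2.857e+01 -2.069e+01  1.500e-01 -1.800e-01
  4.200e-01]
t 11.15 pos [0.5871 0.149  0.1042] yd -113.27 F [-0.55 -1.14  1.86] M [ 0.22 -0.02  0.27] w 0.0332 q7 -1.543
cm [ 0.02 -0.    0.  ] rv [-0.005 -0.003 -0.004]
```

Call:
step_arm(targets=[[[0, 0, 0, 0.03, 0, 0, 0], [0, 0, 0, 0.06, 0, 0, 0], [0, 0, 0, 0.06, 0, 0, 0]]])

```text
clock: 11.45
position: [0.5871, 0.149, 0.1042]
tool_rot: [2.158, 1.566, -1.451]
force: [0.3, -0.6, 2.1]
grip_width: 0.0327
```

```bash
python3 -c "
from h import *
print(bot.observe()['joint_efforts'].round(2))
im=eyes.grab_frame('wrist');cv2.imwrite('pics/w11.png',im[:,:,::-1])
go(0.5871,0.1490,0.104,-113)"
```

```text
[ -0.26 -92.72  29.45 -20.21  -0.62   0.22  -1.26]
t 11.5 pos [0.5871 0.149  0.1042] yd -116.71 F [-0.3  -1.32  1.13] M [-0.22 -0.06  0.45] w 0.0328 q7 -1.594
cm [ 0.02 -0.   -0.  ] rv [-0.065 -0.003 -0.004]
```

View pics/w11.png

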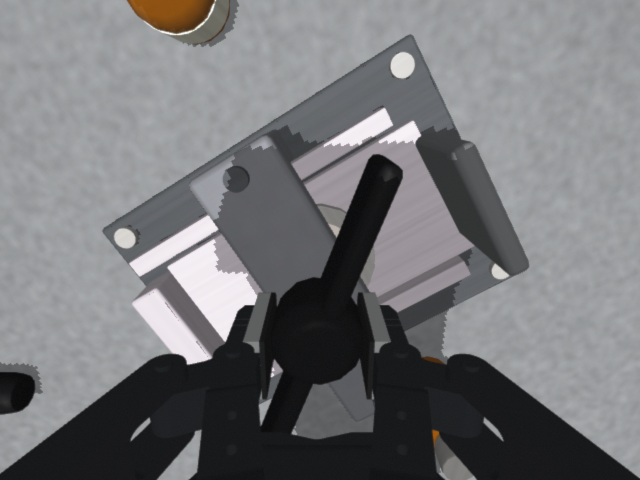

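The wing shifted about 4° between the pads, the moment about z rose from 0.12 to 0.45 N m, and the estimated turn is 5.59. The screw has bottomed and the hub slipped in the grip. Now the quarter turn back.

Call:
step_arm(targets=[[[0, 0, 0, -0.12, 0, 0, 0], [0, 0, 0, -0.24, 0, 0, 0], [0, 0, 0, -0.36, 0, 0, 0], [0, 0, 0, -0.48, 0, 0, 0], [0, 0, 0, -0.6, 0, 0, 0], [0, 0, 0, -0.72, 0, 0, 0], [0, 0, 0, -0.84, 0, 0, 0], [0, 0, 0, -0.96, 0, 0, 0], [0, 0, 0, -1.08, 0, 0, 0], [0, 0, 0, -1.2, 0, 0, 0]]])

```text
clock: 12.5
position: [0.5871, 0.1489, 0.1042]
tool_rot: [0.977, 1.566, -1.426]
force: [-0.3, -1.9, -0.4]
grip_width: 0.0327
```

```bash
python3 -c "
from h import *
go(0.5871,0.1490,0.104,-26.7)"
```

```text
t 12.5 pos [0.5871 0.1489 0.1042] yd -47.69 F [-0.27 -1.92 -0.43] M [-0.22 -0.03 -0.17] w 0.0327 q7 -0.615
cm [ 0.02 -0.01 -0.01] rv [-0.366  0.004 -0.004]
```

Call:
step_arm(targets=[[[0, 0, 0, -0.12, 0, 0, 0], [0, 0, 0, -0.24, 0, 0, 0], [0, 0, 0, -0.33, 0, 0, 0], [0, 0, 0, -0.37, 0, 0, 0], [0, 0, 0, -0.37, 0, 0, 0]]])

```text
clock: 13.0
position: [0.5871, 0.1488, 0.1042]
tool_rot: [0.627, 1.566, -1.406]
force: [0.8, 0.2, -1.1]
grip_width: 0.0327
```

```bash
python3 -c "
from h import *
im=eyes.grab_frame('wrist');cv2.imwrite('pics/w12.png',im[:,:,::-1])
go(0.5871,0.1490,0.18,-26.7)"
```

```text
t 13.05 pos [0.5871 0.1489 0.1042] yd -26.54 F [ 0.78 -0.89 -0.38] M [-0.09 -0.25  0.12] w 0.0328 q7 -0.327
cm [-7.58  0.02  0.02] rv [ 0.003  0.004 -0.003]
```

View pics/w12.png

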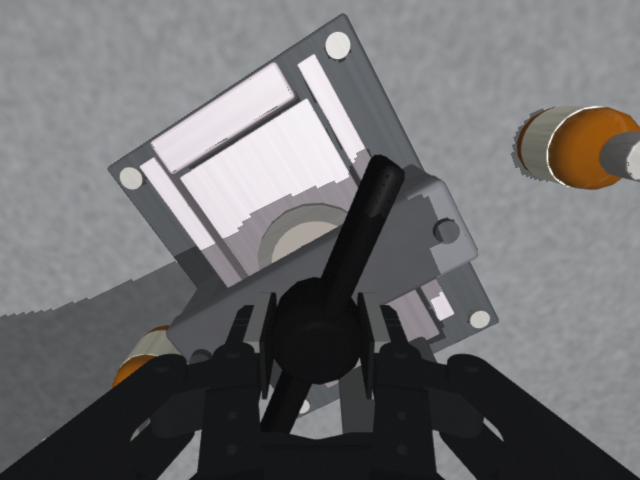

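The wing tip stays at (386,165) between the pads, so there was no slip on the way back. I'll release, rise and move clear to check.

Call:
step_arm(targets=[[[0, 0, 0, 0, 0, 0, 0.6], [0, 0, 0, 0, 0, 0, 0.8], [0, 0, 0, 0, 0, 0, 0.8], [-2, 0, 0, 0, 0, 0, 0.8], [-5, 0, 0, 0, 0, 0, 0.8], [-9, 0, 0, 0, 0, 0, 0.8], [-9, 0, 0, 0, 0, 0, 0.8]]])

```text
clock: 13.75
position: [0.5889, 0.1494, 0.1986]
tool_rot: [1.6, 1.564, -0.435]
force: [0.9, -0.5, -1.3]
grip_width: 0.0684
```

```bash
python3 -c "
from h import *
im=eyes.grab_frame('wrist');cv2.imwrite('pics/w13.png',im[:,:,::-1])
go(0.38,0.45,0.25,-0)"
```

```text
t 13.8 pos [0.5879 0.1496 0.1963] yd -26.56 F [-0.9   0.29 -0.52] M [-0.01 -0.03  0.01] w 0.0684 q7 -0.393
cm [ -5.55 -32.   -17.57] rv [-0.464  0.003 -0.005]
```

View pics/w13.png

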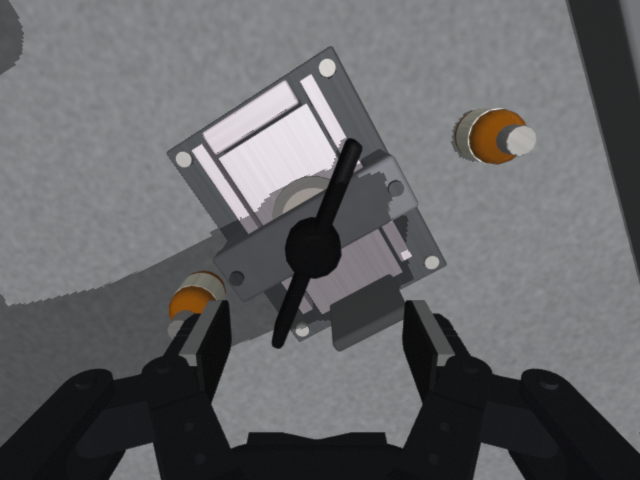

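Both vials are standing in the wrist view, at (500,137) and (195,300), and the screw is free of the gripper. I'll move clear for the top and scene views.

Call:
step_arm(targets=[[[-3, -3, -1.5, 0, 0, 0, 0.8], [-5, -7, -3.8, 0, 0, 0, 0.8], [-5.5, -11, -6, 0, 0, 0, 0.8], [-5.5, -15, -8, 0, 0, 0, 0.8], [-5.5, -19, -10, 0, 0, 0, 0.8], [-5.5, -23, -12.5, 0, 0, 0, 0.8], [-5.5, -27, -15, 0, 0, 0, 0.8], [-5.5, -30, -17, 0, 0, 0, 0.8], [-5.5, -32, -17.5, 0, 0, 0, 0.8], [-5.5, -32, -17.5, 0, 0, 0, 0.8]]])

```text
clock: 14.8
position: [0.3768, 0.4517, 0.2482]
tool_rot: [0.964, 1.566, -1.065]
force: [0.5, 0.6, -0.3]
grip_width: 0.0682
```

```bash
python3 -c "
from h import *
print(bot.observe()['position'],bot.observe()['clock'])
im=eyes.grab_frame('top');cv2.imwrite('pics/top14.png',im[:,:,::-1]);cv2.imwrite('pics/top14z.png',cv2.resize(im[130:350,240:440,::-1],None,fx=2.7,fy=2.7,interpolation=2))
im=eyes.grab_frame('scene');cv2.imwrite('pics/scene14.png',im[:,:,::-1])
"
```

```text
[0.37684011 0.45168369 0.24822618] 14.8
```

View pics/top14z.png

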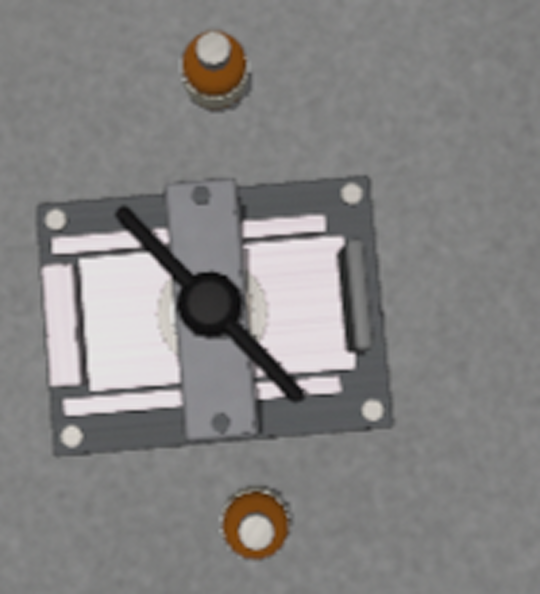

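View pics/scene14.png

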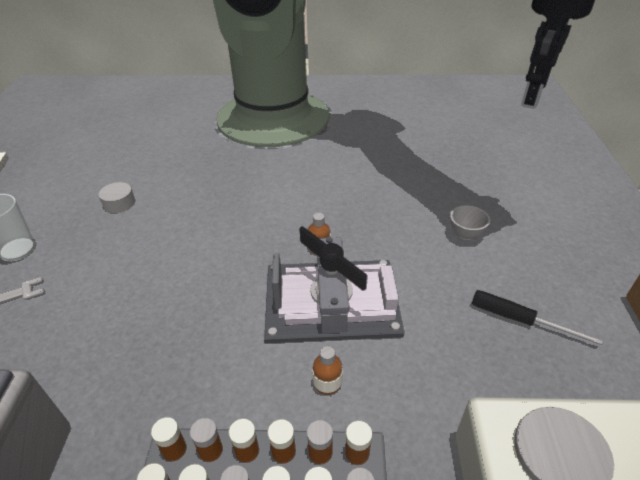

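Run:
```python
from h import *
Z=2.7
t=lambda x,y:((x-.85)/Z+240,(y-.85)/Z+130)
im=cv2.imread('pics/top14.png');m=(im.max(2)<38).astype(np.uint8)
mm=np.zeros_like(m);mm[195:290,275:365]=m[195:290,275:365]
n,l,st,c=cv2.connectedComponentsWithStats(mm);i=1+np.argmax(st[1:,4])
ys,xs=np.where(l==i);P=np.array([onz('top',(x,y),.11)[:2] for x,y in zip(xs,ys)])
w,v=np.linalg.eigh(np.cov(P.T));print('after',len(P),np.degrees(np.arctan2(v[1,1],v[0,1]))%180,P.mean(0))
im=cv2.imread('pics/top0.png');m=(im.max(2)<38).astype(np.uint8)
mm=np.zeros_like(m);mm[185:300,285:350]=m[185:300,285:350]
n,l,st,c=cv2.connectedComponentsWithStats(mm);i=1+np.argmax(st[1:,4])
ys,xs=np.where(l==i);P=np.array([onz('top',(x,y),.11)[:2] for x,y in zip(xs,ys)])
w,v=np.linalg.eigh(np.cov(P.T));print('before',len(P),np.degrees(np.arctan2(v[1,1],v[0,1]))%180,P.mean(0))
ux=np.array([np.cos(np.radians(94.1)),np.sin(np.radians(94.1))]);c0=np.array([.587,.1495])
for nm,p,z in [('tab top inner',(349,294),.08),('tab top outer',(366,294),.08),('carrier inner edge',(85,320),.03),('stop face top edge',(75,320),.05),('stop outer',(45,320),.05)]:
    print(nm,[(zz,((onz('top',t(*p),zz)[:2]-c0)@ux).round(4)) for zz in (z,.022,.03,.04)])
c=cv2.imread('pics/top14.png')[215:290,250:290];cv2.imwrite('pics/stopz.png',cv2.resize(c,None,fx=8,fy=8,interpolation=0))
c2=cv2.imread('pics/top0.png')[215:290,250:290];cv2.imwrite('pics/stopz0.png',cv2.resize(np.hstack([c,c2]),None,fx=8,fy=8,interpolation=0))
```

```text
after 600 42.745335769656975 [0.58627333 0.14946841]
before 636 160.52225109527393 [0.58541021 0.14936958]
tab top inner [(0.08, np.float64(-0.0742)), (0.022, np.float64(-0.0798)), (0.03, np.float64(-0.0791)), (0.04, np.float64(-0.0781))]
tab top outer [(0.08, np.float64(-0.0832)), (0.022, np.float64(-0.0897)), (0.03, np.float64(-0.0888)), (0.04, np.float64(-0.0877))]
carrier inner edge [(0.03, np.float64(0.0735)), (0.022, np.float64(0.0745)), (0.03, np.float64(0.0735)), (0.04, np.float64(0.0723))]
stop face top edge [(0.05, np.float64(0.0767)), (0.022, np.float64(0.0803)), (0.03, np.float64(0.0792)), (0.04, np.float64(0.0779))]
stop outer [(0.05, np.float64(0.0934)), (0.022, np.float64(0.0977)), (0.03, np.float64(0.0965)), (0.04, np.float64(0.0949))]
```

View pics/stopz0.png

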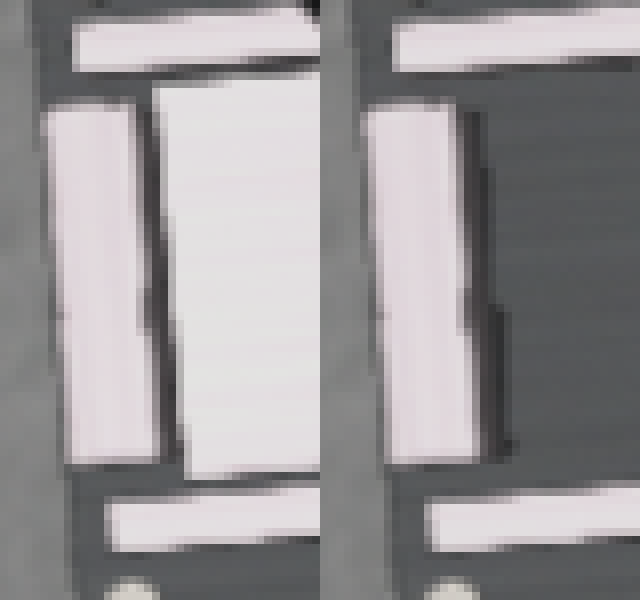

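```bash
python3 -c "
from workcell import bot
print(bot.job_done(), bot.observe()['clock'])"
```

```text
the job is handed in; nothing more can be done
the job is handed in; nothing more can be done
```

The carrier is home, the screw was bottomed and backed off a quarter turn, and both vials are standing where they started. I handed the job in at about 15 s on the robot's clock, with the arm well clear of the stage.

- **Carrier:** I pushed the tab home with the closed fingers until it stopped. It held 11–18 N without moving, well above the 2.5 N needed to slide it. The last top view puts the tab centre 78.7 mm from the screw axis, against 80 mm when home, which is within the measuring error of about 1–2 mm. A thin dark strip still shows between the carrier and the stop. I take it for the stop's own face, because the same strip was there in the first picture.
- **Screw:** I gripped the hub and turned it clockwise about 3.6 rad. It bottomed at an estimated 5.59 rad: the moment rose from 0.12 to 0.45 N m and the hub slipped about 4° in the pads. I then turned it back 90° with no slip. The last top view gives 4.04 rad, against 4.03 wanted.
- **Disagreements:** The wrist camera put the stage about 3 mm lower in y than the top and scene cameras did. The pads' position around the hub agreed with the top and scene value, so I used that. The first height estimate for the hub's top came out at 101–105 mm instead of 112 mm, because the hub's edge is hard to see in the scene view. I went by the stated height.

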